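# Switch the desk on for the morning

### The job

Switch the desk on: push the large round switch down until it clicks and let it come back up, then push the long bar switch down until it clicks and let it come up too. Do not press the small round switch, and leave the mug where it stands.

Things in the scene. Friction and masses are not known exactly. Their poses are not given: they have to be found in the camera images.
- round_switch_top (a point): Top of the large round metal key, 50 mm across, in a fixed black square housing (84 x 84 x 24 mm). Key top 14 mm above the housing, 38 mm above the desk; 10 mm straight down to its stop (then still 4 mm proud); springs back up. Point: centre of the key's top, moving with it; z up, x and y along the sides of the housing. Stiff: starts at 2.5 N, clicks after 7 mm at 7 N, stop at 8.5 N.
- bar_switch_top (a point): Top of the long bar-shaped metal key, 66 mm along its y by 24 mm along its x, in a fixed black square housing (84 x 84 x 24 mm). Key top 14 mm above the housing, 38 mm above the desk; 10 mm straight down to its stop (then still 4 mm proud); springs back up. Point: centre of the key's top, moving with it; z up, y along the bar. Light: starts at 1 N, clicks after 7 mm at 2.5 N, stop at 3 N.
- small_switch_top (a point): Top of the small round metal key, 22 mm across, in a fixed black square housing (84 x 84 x 24 mm). Key top 14 mm above the housing, 38 mm above the desk; 10 mm straight down to its stop (then still 4 mm proud); springs back up. Point: centre of the key's top, moving with it; z up, x and y along the sides of the housing. Not to be pressed. The switches change places between starts.
- mug: White mug, 92 mm across, 127 mm with its handle, 95 mm high, standing loose behind the switches. Origin at the centre of its underside, z up.

How it is judged:
On the way, in this order (a step that is already met when the one before it is completed fails the run):
1. the large round key is pushed down until it clicks (7 mm or more) (height (world z) of round_switch_top below 0.031 m), for 0.05 s.
2. the large round key has come back up (height (world z) of round_switch_top above 0.035 m), for 0.05 s.
3. the long bar key is pushed down until it clicks (7 mm or more) (height (world z) of bar_switch_top below 0.031 m), for 0.05 s.
At the end, for the whole second after the job is handed in: All three keys are up again (within 3 mm of their rest height), and the mug stands upright (within 0.2 rad) and within 30 mm of where it stood (height (world z) of each of round_switch_top, bar_switch_top, small_switch_top above 0.035 m and angle between mug's own z axis and vertical below 0.2 rad and distance of mug from where it was at the start of the episode below 0.03 m); the robot touches nothing.
It fails at once if the small round key is pressed (more than 4 mm) (height (world z) of small_switch_top below 0.034 m).
It fails at once if the mug is knocked over or pushed more than 30 mm (angle between mug's own z axis and vertical above 0.5 rad or distance of mug from where it was at the start of the episode above 0.03 m).
It also fails if it takes over 35 s, if anything falls off the work surface, if the arm or the gripper's body presses on something with over 40 N, if the wrist force passes 120 N, or if a joint passes its speed limit or range.

### The arm

A 6-joint arm with a two-finger parallel gripper is mounted at the origin on a cart in front of the work surface, level with it; the furniture and walls round the work are solid. World frame = base frame: x ahead of the robot, y to its left, z up, the work surface at z = 0. Lengths are in m, angles in rad, forces in N, time in s.
With the tool pointing down it reaches from about 0.35 to 0.975 m from the base axis. Payload 4.9 kg.
Tool frame: the origin (TCP) lies on the centre line of the jaws, within the pads' length; the fingertips stand 17 mm ahead of it and the grasp point (between the pads) lies 2 mm behind it (ctrl.tcp_to_tips is the x of the fingertips in the tool frame, in m); x points along the fingers, z is the direction in which the jaws open and shut, and the axes are right-handed (so a half turn about x gives the same grasp; the last joint's range is limited). The gripper opens to 85 mm and grips with 20 to 120 N. Pads are 22 mm wide; open, the fingers measure 114 mm over their backs; the gripper's body (76 mm by 85 mm) begins 54 mm behind the grasp point. The pads swing forward as they close: fully open they stand 13 mm farther back than shut.
Start: joints at [-1.368, 0.053, 1.613, -0, 1.476, -0.119], TCP at [0.198, -0.593, 0.248] pointing down, gripper open.
Joint ranges: [-3.01, 3.01], [-1.01, 2.22], [0.06, 2.58], [-1.02, 4.17], [0.09, 2.62], [-3.14, 3.14]. Speed limits (rad/s): [2.57, 2.57, 3.14, 3.14, 3.14, 3.14].

### API

Orientations are given as a rotation vector (axis times angle).
In Python, from station import ctrl, cams, finder gives the robot as it stands.
- The arm moves only by the tool step_arm, never from a script. Its argument "moves" is a list of rows, each a list of 3 entries, a list of its own where there are three numbers: the shift along the tool's x, y, z in cm, then the turn, a rotation vector about the tool's x, y, z in degrees, then the opening, from 0 (shut) to 1 (fully open). A call has exactly 10 rows; each row is the pose to reach, as a shift and turn from the pose measured when the call began, along the tool's axes at that moment; what a row does not reach only later rows make up. A row lasts 1/12 s, in which the tool goes at most 41.7 mm and 7.16 degrees, less where a joint would pass 70% of its speed; a pose out of reach is approached as far as the arm can. A call with a gripper value outside its range is refused whole. The fingers move at their own pace and stop on an object; "grip_force" is the grip in N (left out, the last holds). Time passes only in rows, so rows that repeat a pose let the fingers close, or fill a call up. It gives the time, the measured TCP pose, the force and the opening at its end, in the units of the state.
- ctrl.get_obs(): the state, without advancing time (a new reading comes with each control period).
- cams.get_image(name): name is "scene" or "side" or "wrist"; returns a dict with "pixels" (420x560x3 uint8, blue, green, red), "fx", "fy", "cx", "cy" (pixels), "dist_coeffs" ([k1, k2, p1, p2, k3] as OpenCV has them; the pictures are not rectified), "position" and "attitude" of the camera in the world. Camera axes: x right, y up, looking along -z (the intrinsics and any distortion apply to the point x, -y, -z); pixel columns grow to the right and rows downward; lengths in m; the calibration is good to about 2 mm. A picture is of the moment at which its call begins. There is no depth.
- ctrl.finish_job(): hands the job in, once; it reports no verdict.
Trained networks look in the newest picture that a camera, given by its name, has taken for a name from the list of things; names that differ only in an ending like _2 or _b are one class to them, and where a whole thing is asked for, a point or a joint stands for the part that bears it (a point fixed in the world has none). Each returns a list of dicts, best first, with "conf" (0 to 1); they miss things now and then, are a little off and sometimes report something else, mostly with a low value. They report only what shows in the picture. A call takes as long as a camera call.
- finder.find_in(camera, name): "at" ([column, row] in pixels, amid what is visible of it).
- finder.regions_of(camera, name): "region" (420x560 bool, what is visible of it) and "at" ([column, row] in pixels, amid what is visible of it).
- finder.tip_of(camera, name): "at" ([column, row] in pixels: a listed point, or the origin of a listed thing).
The state is a dict: "t": time; "q": joint angles; "dq": joint speeds; "effort": joint torques, N m; "tool_pos": TCP position; "tool_rot": TCP orientation; "contact_force": force on the tool from outside, world axes, zero at the start; "wrist_torque": the same for the moment, N m; "opening": finger opening in m.
Only numpy, scipy, OpenCV 4.12 (cv2) and the standard library are available. Lean on these libraries where they do the work, as an engineer would, in place of code of your own. Each camera call takes 0.05 s, during which the arm holds its last target. There are 200 camera calls.

## Working session

There is one attempt and no reset: what is moved stays moved. The work goes in short steps, Python scripts to look and compute and a tool call to move; the robot and the scene stay as the last step left them, time stands still between calls to the robot, and variables do not carry over. Pictures are saved under pics/ and viewed, on a budget of 10 in all, crops included, one or two more only if the job needs it, and the job is handed in when it is done.

Besides the shell and the picture viewer there is one more tool, called after "Call:" in YAML: its name, and indented under it one key for each argument. step_arm: Moves the arm, as the interface text tells. Its arguments: {"type":"object","properties":{"moves":{"type":"array"},"grip_force":{"type":"number"}},"required":["moves"]}

```bash
mkdir -p pics; cat > h.py <<'E'
import numpy as np, cv2
from scipy.spatial.transform import Rotation as R
from station import ctrl,cams,finder
def rot(a):
    a=np.array(a,float)
    if a.shape==(3,3): return a
    return R.from_rotvec(a).as_matrix() if a.size==3 else R.from_quat(a).as_matrix()
def ray(im,px):
    K=np.array([[im['fx'],0,im['cx']],[0,im['fy'],im['cy']],[0,0,1.]])
    u=cv2.undistortPoints(np.array([[px]],float),K,np.array(im['dist_coeffs'],float))[0,0]
    return np.array(im['position']),rot(im['attitude'])@np.array([u[0],-u[1],-1])
def onz(im,px,z):
    p,d=ray(im,px); return p+d*(z-p[2])/d[2]
E
python3 - <<'E'
from h import *
o=ctrl.get_obs();print(o['tool_pos'],o['tool_rot'],rot(o['tool_rot']).round(3),ctrl.tcp_to_tips)
pics=[]
for c in ['scene','side']:
    im=cams.get_image(c);pics.append(im['pixels'])
    print(c,im['position'],im['attitude'])
    for n in ['round_switch_top','bar_switch_top','small_switch_top','mug']:
        for f in finder.tip_of(c,n)[:2]: print(n,np.round(f['at']),round(f['conf'],2),onz(im,f['at'],0 if n=='mug' else .038).round(3))
cv2.imwrite('pics/a.png',cv2.resize(pics[0],(800,600)))
cv2.imwrite('pics/b.png',cv2.resize(pics[1],(800,600)))
E
```

```text
[ 0.19755005 -0.59234569  0.24706471] [ 0.97034587  1.34594552 -0.96803046] [[-0.     0.949  0.316]
 [ 0.002  0.316 -0.949]
 [-1.     0.    -0.002]] 0.017
scene [0.02101879 0.60830208 0.51046544] [ 0.49462543 -1.15852017 -2.12203167]
round_switch_top [383. 196.] 0.64 [ 0.424 -0.093  0.038]
bar_switch_top [246. 277.] 0.57 [0.443 0.288 0.038]
small_switch_top [330. 235.] 0.53 [0.418 0.099 0.038]
mug [240. 214.] 0.67 [0.644 0.136 0.   ]
side [ 0.43070024 -0.69113521  0.42330795] [ 1.14242505 -0.09973779 -0.10262943]
round_switch_top [228. 272.] 0.92 [ 0.42  -0.102  0.038]
bar_switch_top [238. 190.] 0.45 [0.449 0.283 0.038]
small_switch_top [224. 220.] 0.6 [0.412 0.105 0.038]
```

View pics/a.png

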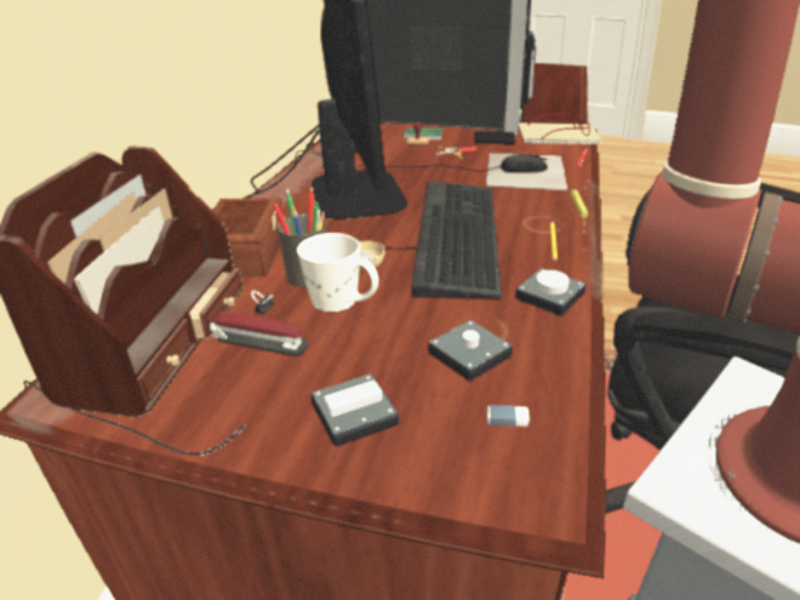

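View pics/b.png

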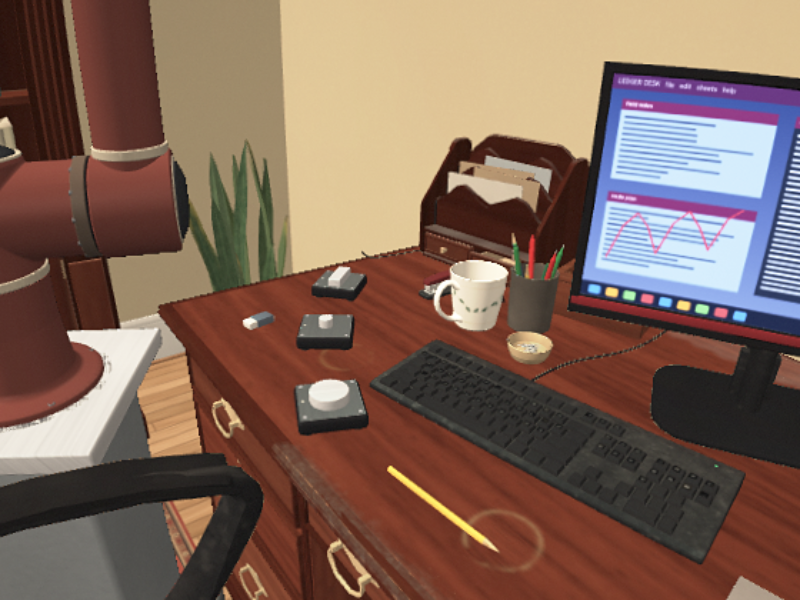

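The pictures agree with the networks. Round key is at about (0.422, -0.098), small key at (0.415, 0.102), bar at (0.446, 0.286), and the mug is well behind them. I'll move above the round key with the gripper shut.

Call:
step_arm:
  moves:
    - [[0,3.7,-4.0],[0,0,0],0]
    - [[0,7.4,-8.0],[0,0,0],0]
    - [[0,11.1,-12],[0,0,0],0]
    - [[0,14.8,-16],[0,0,0],0]
    - [[0,18,-19.6],[0,0,0],0]
    - [[0,21,-23],[0,0,0],0]
    - [[0,24,-26],[0,0,0],0]
    - [[0,27,-29.5],[0,0,0],0]
    - [[0,30,-33],[0,0,0],0]
    - [[0,32.5,-36],[0,0,0],0]

```text
t: 1.33
tool_pos: [0.3663, -0.21, 0.2486]
tool_rot: [0.969, 1.343, -0.969]
contact_force: [1.6, -0.2, 0.0]
opening: -0.0
```

```bash
python3 - <<'E'
from h import *
o=ctrl.get_obs();print(o['t'],o['tool_pos'],rot(o['tool_rot']).round(3),o['opening'],o['contact_force'])
im=cams.get_image('wrist')
print(im['position'])
for n in ['round_switch_top','bar_switch_top','small_switch_top']:
    for f in finder.tip_of('wrist',n)[:2]: print(n,np.round(f['at']),round(f['conf'],2),onz(im,f['at'],.038).round(3))
cv2.imwrite('pics/c.png',im['pixels'])
p=np.array([.422,-.1,.10]);print(rot(o['tool_rot']).T@(p-o['tool_pos'])*100)
E
```

```text
1.3333 [ 0.36634697 -0.20998298  0.24863892] [[ 0.001  0.949  0.316]
 [-0.001  0.316 -0.949]
 [-1.     0.001  0.001]] -3.3474756163558955e-06 [ 1.62954712 -0.248848    0.0140357 ]
[ 0.44029586 -0.18447514  0.37454663]
round_switch_top [196.  99.] 0.98 [ 0.423 -0.101  0.038]
[14.86217006  8.74021171 -8.69454071]
```

View pics/c.png

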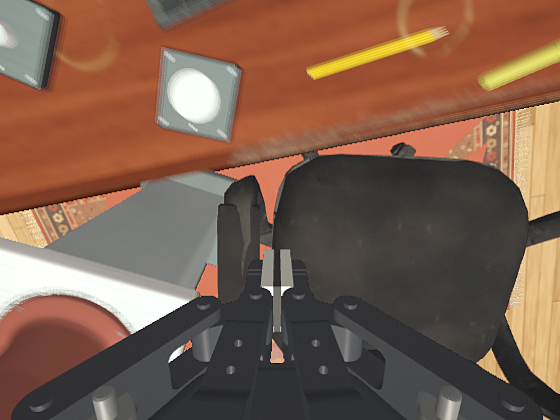

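The wrist view shows the round key at pixel (196, 99), which gives (0.423, -0.101) and matches the earlier fix. I'll go lateral first, then down to 2 cm above the key.

Call:
step_arm:
  moves:
    - [[0,3,-3],[0,0,0],0]
    - [[1,6,-6],[0,0,0],0]
    - [[3,8.7,-8.7],[0,0,0],0]
    - [[6,8.7,-8.7],[0,0,0],0]
    - [[9,8.7,-8.7],[0,0,0],0]
    - [[12,8.7,-8.7],[0,0,0],0]
    - [[15,8.7,-8.7],[0,0,0],0]
    - [[17.4,8.7,-8.7],[0,0,0],0]
    - [[17.4,8.7,-8.7],[0,0,0],0]
    - [[17.4,8.7,-8.7],[0,0,0],0]

```text
t: 2.37
tool_pos: [0.42, -0.1019, 0.0735]
tool_rot: [0.968, 1.347, -0.97]
contact_force: [0.5, -0.5, -0.8]
opening: 0.0002
```

```bash
python3 - <<'E'
from h import *
o=ctrl.get_obs();print(o['t'],o['tool_pos'],o['contact_force'])
im=cams.get_image('side')
cv2.imwrite('pics/d.png',cv2.resize(im['pixels'][180:340,120:340],None,fx=3,fy=3))
E
```

```text
2.3667 [ 0.42004859 -0.10193043  0.07346153] [ 0.51507766 -0.52193731 -0.8286381 ]
```

View pics/d.png

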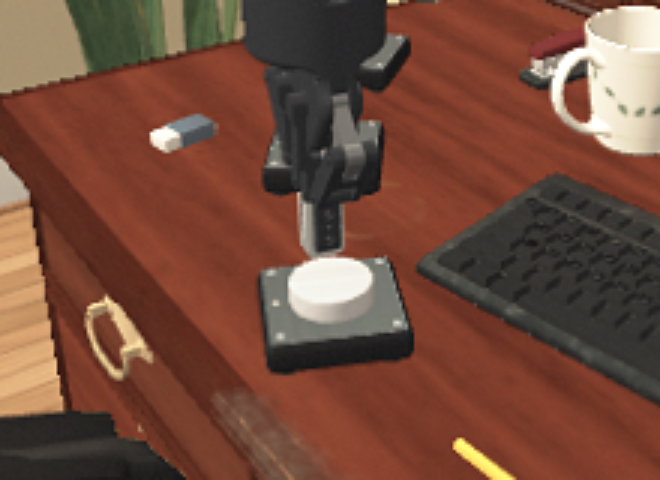

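The fingertips are right above the round key with clearance (tips at z about 0.056). Pressing to about 9 mm of travel.

Call:
step_arm:
  moves:
    - [[0.7,0,0],[0,0,0],0]
    - [[1.3,0,0],[0,0,0],0]
    - [[1.8,0,0],[0,0,0],0]
    - [[2.1,0,0],[0,0,0],0]
    - [[2.4,0,0],[0,0,0],0]
    - [[2.6,0,0],[0,0,0],0]
    - [[2.75,0,0],[0,0,0],0]
    - [[2.75,0,0],[0,0,0],0]
    - [[2.75,0,0],[0,0,0],0]
    - [[2.75,0,0],[0,0,0],0]

```text
t: 3.25
tool_pos: [0.4218, -0.1026, 0.0485]
tool_rot: [0.967, 1.343, -0.969]
contact_force: [-2.7, 0.2, 5.2]
opening: -0.0
```

Travel is only about 6.5 mm at about 6 N, because the arm gives slightly under load. Pressing further.

Call:
step_arm:
  moves:
    - [[0.3,0,0],[0,0,0],0]
    - [[0.4,0,0],[0,0,0],0]
    - [[0.5,0,0],[0,0,0],0]
    - [[0.6,0,0],[0,0,0],0]
    - [[0.6,0,0],[0,0,0],0]
    - [[0.6,0,0],[0,0,0],0]
    - [[0.6,0,0],[0,0,0],0]
    - [[0.6,0,0],[0,0,0],0]
    - [[0.6,0,0],[0,0,0],0]
    - [[0.6,0,0],[0,0,0],0]

```text
t: 4.08
tool_pos: [0.4221, -0.1026, 0.0449]
tool_rot: [0.966, 1.345, -0.969]
contact_force: [-8.9, 2.8, 19.7]
opening: -0.0003
```

```bash
python3 - <<'E'
from h import *
o=ctrl.get_obs();print(o['t'],o['tool_pos'],o['contact_force'])
im=cams.get_image('side')
cv2.imwrite('pics/e.png',cv2.resize(im['pixels'][230:310,190:270],None,fx=6,fy=6))
E
```

```text
4.0833 [ 0.42211161 -0.10264846  0.04485408] [-8.91568774  2.79013832 19.7050337 ]
```

View pics/e.png

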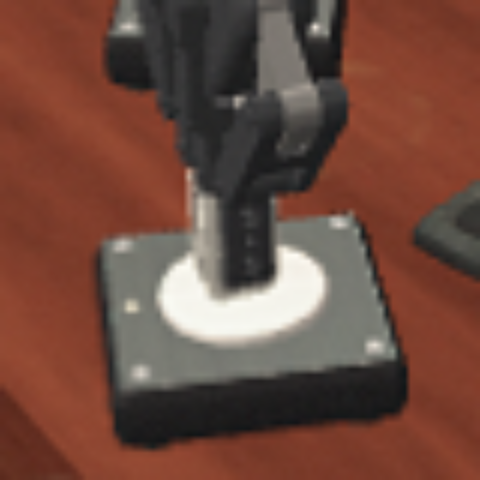

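At the stop: about 20 N and the key is visibly flush-low. Lift off and start across toward the bar.

Call:
step_arm:
  moves:
    - [[-2,0,0],[0,0,0],0]
    - [[-5,0,0],[0,0,0],0]
    - [[-8.5,0,0],[0,0,0],0]
    - [[-12,0,0],[0,0,0],0]
    - [[-13,0.5,-1.5],[0,0,0],0]
    - [[-13,2,-5],[0,0,0],0]
    - [[-13,3.5,-8.7],[0,0,0],0]
    - [[-13,5,-12.4],[0,0,0],0]
    - [[-13,6.5,-16],[0,0,0],0]
    - [[-13,8,-19.7],[0,0,0],0]

```text
t: 4.97
tool_pos: [0.4351, 0.1117, 0.1745]
tool_rot: [0.966, 1.344, -0.968]
contact_force: [1.0, -0.6, 1.7]
opening: 0.0
```

```bash
python3 - <<'E'
from h import *
o=ctrl.get_obs();print(o['t'],o['tool_pos'],o['contact_force'])
im=cams.get_image('wrist')
for n in ['round_switch_top','bar_switch_top','small_switch_top']:
    for f in finder.tip_of('wrist',n)[:2]: print(n,np.round(f['at']),round(f['conf'],2),onz(im,f['at'],.038).round(3))
o=ctrl.get_obs();print(o['tool_pos'])
for p in ([.446,.286,.075],): print(rot(o['tool_rot']).T@(np.array(p)-o['tool_pos'])*100)
im2=cams.get_image('scene')
for n in ['round_switch_top','bar_switch_top']:
    for f in finder.tip_of('scene',n)[:2]: print(n,np.round(f['at']),round(f['conf'],2),onz(im2,f['at'],.038).round(3))
cv2.imwrite('pics/f.png',np.hstack([cv2.resize(im['pixels'],(400,300)),cv2.resize(im2['pixels'],(400,300))]))
E
```

```text
4.9667 [0.43511529 0.11170727 0.17449827] [ 1.00641012 -0.647479    1.65912568]
bar_switch_top [ 86. 128.] 0.9 [0.444 0.284 0.038]
small_switch_top [280. 220.] 0.76 [0.418 0.103 0.038]
[0.43504588 0.11085729 0.17416382]
[  9.87930933   6.68586746 -16.24754317]
round_switch_top [388. 194.] 0.72 [ 0.421 -0.105  0.038]
bar_switch_top [246. 274.] 0.78 [0.448 0.283 0.038]
```

View pics/f.png

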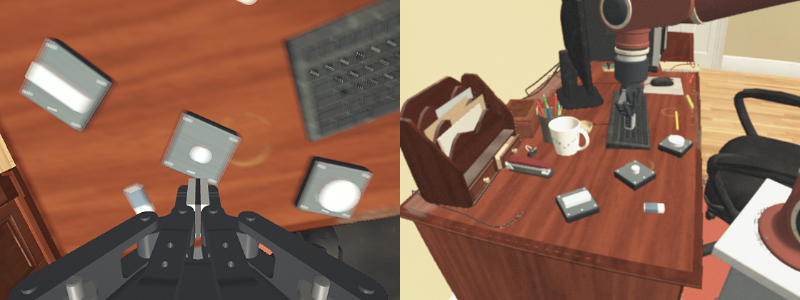

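Both views show the round key back up and the bar at about (0.446, 0.284), wrist pixel (86, 128). Crossing over, then down.

Call:
step_arm:
  moves:
    - [[0,1.5,-3.7],[0,0,0],0]
    - [[0,3,-7.4],[0,0,0],0]
    - [[0,4.5,-11],[0,0,0],0]
    - [[0,6,-14.5],[0,0,0],0]
    - [[1,6.6,-16.1],[0,0,0],0]
    - [[4,6.6,-16.1],[0,0,0],0]
    - [[7,6.6,-16.1],[0,0,0],0]
    - [[9.8,6.6,-16.1],[0,0,0],0]
    - [[9.8,6.6,-16.1],[0,0,0],0]
    - [[9.8,6.6,-16.1],[0,0,0],0]

```text
t: 6.15
tool_pos: [0.4462, 0.2805, 0.0744]
tool_rot: [0.966, 1.346, -0.976]
contact_force: [0.1, 0.3, 0.6]
opening: 0.0004
```

```bash
python3 - <<'E'
from h import *
o=ctrl.get_obs();print(o['t'],o['tool_pos'],o['contact_force'])
im=cams.get_image('scene')
im2=cams.get_image('wrist')
for n in ['bar_switch_top']:
    for f in finder.tip_of('wrist',n)[:1]: print(n,np.round(f['at']),round(f['conf'],2),onz(im2,f['at'],.038).round(3))
cv2.imwrite('pics/g.png',np.hstack([cv2.resize(im['pixels'][200:320,170:330],(400,300)),cv2.resize(im2['pixels'],(400,300))]))
E
```

```text
6.15 [0.44616099 0.28045767 0.0743888 ] [0.11780292 0.31210543 0.64740165]
bar_switch_top [272. 249.] 0.91 [0.445 0.284 0.038]
```

View pics/g.png

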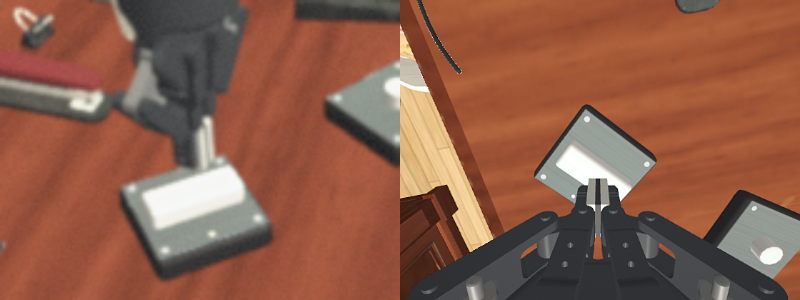

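The fingers are centred over the bar, and its position agrees within 4 mm. Pressing.

Call:
step_arm:
  moves:
    - [[0.7,0,0],[0,0,0],0]
    - [[1.3,0,0],[0,0,0],0]
    - [[1.8,0,0],[0,0,0],0]
    - [[2.2,0,0],[0,0,0],0]
    - [[2.5,0,0],[0,0,0],0]
    - [[2.8,0,0],[0,0,0],0]
    - [[3.0,0,0],[0,0,0],0]
    - [[3.0,0,0],[0,0,0],0]
    - [[3.0,0,0],[0,0,0],0]
    - [[3.0,0,0],[0,0,0],0]

```text
t: 7.13
tool_pos: [0.4488, 0.2823, 0.0486]
tool_rot: [0.97, 1.342, -0.969]
contact_force: [-1.1, -0.9, 1.4]
opening: 0.0
```

```bash
python3 - <<'E'
from h import *
im=cams.get_image('scene')
cv2.imwrite('pics/h.png',cv2.resize(im['pixels'][220:320,190:310],(600,500)))
E
```

```text
(no output)
```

View pics/h.png

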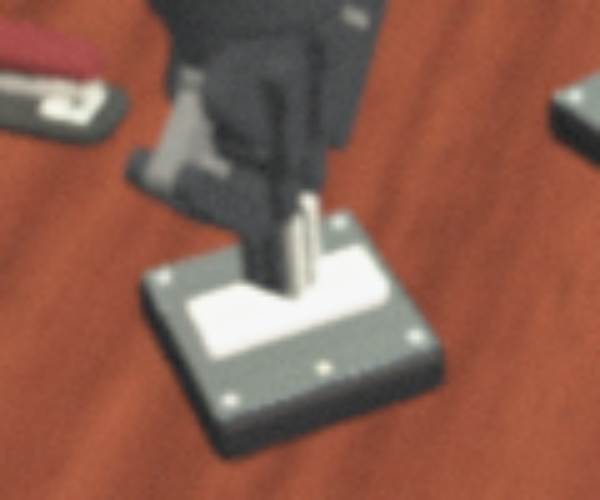

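Tips are at 0.0316, so the click may not be reached yet. Pressing to the stop.

Call:
step_arm:
  moves:
    - [[0.3,0,0],[0,0,0],0]
    - [[0.4,0,0],[0,0,0],0]
    - [[0.5,0,0],[0,0,0],0]
    - [[0.6,0,0],[0,0,0],0]
    - [[0.65,0,0],[0,0,0],0]
    - [[0.65,0,0],[0,0,0],0]
    - [[0.65,0,0],[0,0,0],0]
    - [[0.65,0,0],[0,0,0],0]
    - [[0.65,0,0],[0,0,0],0]
    - [[0.65,0,0],[0,0,0],0]

```text
t: 8.02
tool_pos: [0.4495, 0.2826, 0.0446]
tool_rot: [0.97, 1.342, -0.968]
contact_force: [-6.3, -4.6, 16.9]
opening: -0.0001
```

At the stop: 17 N, well over the 3 N stop force, with tips at 0.0276. Lifting off.

Call:
step_arm:
  moves:
    - [[-2,0,0],[0,0,0],0]
    - [[-5,0,0],[0,0,0],0]
    - [[-8,0,0],[0,0,0],0]
    - [[-11,0,0],[0,0,0],0]
    - [[-14,0,0],[0,0,0],0]
    - [[-15,0,0],[0,0,0],0]
    - [[-15,0,0],[0,0,0],0]
    - [[-15,0,0],[0,0,0],0]
    - [[-15,0,0],[0,0,0],0]
    - [[-15,0,0],[0,0,0],0]

```text
t: 8.85
tool_pos: [0.4479, 0.2821, 0.1917]
tool_rot: [0.967, 1.344, -0.972]
contact_force: [1.7, -0.6, 0.3]
opening: 0.0002
```

```bash
python3 - <<'E'
from h import *
o=ctrl.get_obs();print(o['t'],o['tool_pos'],o['contact_force'])
im=cams.get_image('scene')
print([(f['at'],onz(im,f['at'],0)) for f in finder.tip_of('scene','mug')[:1]])
cv2.imwrite('pics/i.png',cv2.resize(im['pixels'],(800,600)))
E
```

```text
8.85 [0.44789474 0.28208653 0.19169767] [ 1.68933336 -0.57353507  0.25535471]
[([239.0, 212.5], array([0.64974982, 0.13289833, 0.        ]))]
```

View pics/i.png

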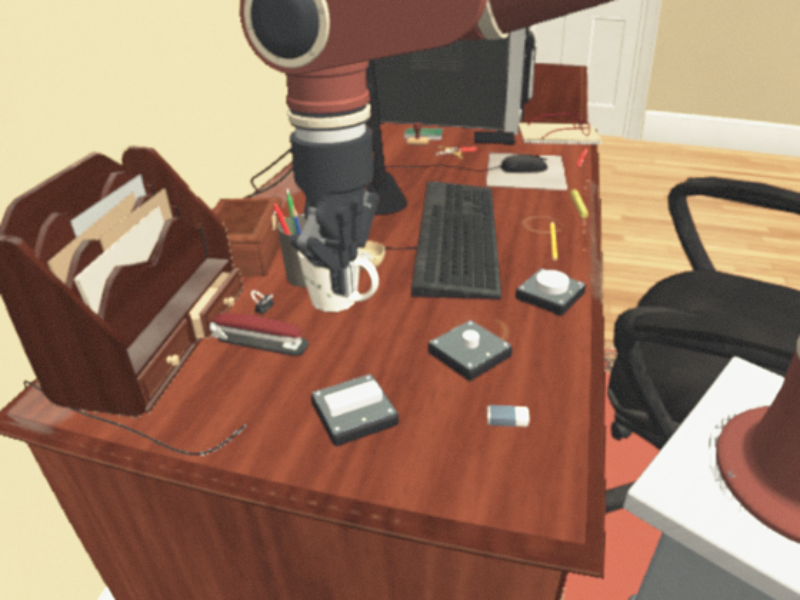

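All three keys are up: bar at (353, 396), small at (471, 338), round at (551, 281). The mug at (340, 275) hasn't moved and the arm is clear, so I'm handing in.

```bash
python3 -c "
from station import ctrl
print(ctrl.finish_job())"
```

```text
the job is handed in; nothing more can be done
None
```

I pressed the large round key down to its stop and released it. Then I did the same with the long bar key, lifted clear and handed the job in at about 9 s; the hand-in reports no verdict.

- **Presses:** each key took two pushes. The first push stopped about 0.5 mm short of the click, because the arm gives a little under load. The second reached the stop at about 20 N on the round key and 17 N on the bar, with the fingertips at about 28 mm.
- **Round key release:** a picture taken before I pressed the bar showed it back up.
- **Final picture:** all three keys are up. I never touched the small key, and the gripper is in free air at z = 0.19 m. The mug reads within about 7 mm of its first position, which is within the network's noise.
- **Limits of the checks:** the clicks are inferred from tip height and force, since key travel is not measured directly. No check failed or disagreed.

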